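# Let the blue pulley find its heavy side on the balancing rollers

### The job

Check the blue pulley for balance: lift it out of its wooden cradle, lay its shaft on the steel rollers of the balancing stand so that both ends of the shaft are carried and the pulley stands midway between the two roller pairs, and let go. Wait until it has turned its heavy side (the brass plug) to the bottom and come to rest, and leave it there untouched. Leave the green pulley in its cradle.

Things in the scene. Friction and masses are not known exactly. Their poses are not given: they have to be found in the camera images.
- blue_pulley: Blue pulley, 0.7 kg: disc 96 mm across, 22 mm thick, flat faces, on the middle of a 16 mm shaft 130 mm long. Origin on the shaft axis, mid-disc; y along the shaft, z pointing away from the heavy brass plug (22 mm wide, 26.5 mm off axis). Starts in a cradle, shaft level at z = 66 mm, held by friction, plug not down. Can be pinched from above across its faces near the top of the rim (z = 114 mm).
- green_pulley: A bystander that must stay in its cradle: a pulley of the same size and shape, painted green. Origin and axes as for the blue one. Both cradles are alike, wooden and fixed, with two V posts (70 mm top height, 14 mm thick) 43 to 57 mm to either side of the disc's middle.
- roller_stand: Balancing stand, fixed: dark base plate 96 x 150 x 12 mm, origin at the middle of its underside, z up. Four free steel rollers, 26 mm across, 14 mm wide, axes along y, at x = +-16, y = +-50, z = 56 mm, each on a dark ear just outside it (y = +-58 to 65, top z = 63 mm). The shaft lies along y in the dips between rollers, the disc midway, open space below it.
- rollers_seat (a point): Where a pulley's origin lies when its shaft rests on all four rollers: over the middle of the stand, 69.6 mm above the bench; axes as the stand's. A pulley let go here swings like a pendulum and comes to rest with its plug down within about 5 s.

How it is judged:
By the outcome, as a careful person would: the job done as asked, in the order asked, and still so for the second after the job is handed in, with the robot touching nothing.
It also fails if it takes over 48 s, if anything falls off the work surface, if the arm or the gripper's body presses on something with over 40 N, if the wrist force passes 120 N, or if a joint passes its speed limit or range.

### The arm

A 6-joint arm with a two-finger parallel gripper is mounted at the origin on a cart in front of the work surface, level with it; the furniture and walls round the work are solid. World frame = base frame: x ahead of the robot, y to its left, z up, the work surface at z = 0. Lengths are in m, angles in rad, forces in N, time in s.
With the tool pointing down it reaches from about 0.35 to 0.725 m from the base axis. Payload 6 kg.
Tool frame: the origin (TCP) lies midway between the tips of the shut fingers; the grasp point (between the pads) lies 19 mm behind it; z points along the fingers, y is the line along which they close (so a half turn about z gives the same grasp; the last joint's range is limited). The gripper opens to 85 mm and grips with 20 to 120 N. Pads are 22 mm wide; open, the fingers measure 114 mm over their backs; the gripper's body (76 mm by 85 mm) begins 54 mm behind the grasp point. The pads swing forward as they close: fully open they stand 13 mm farther back than shut.
Start: joints at [1.656, 0.04, 0.085, 0, -1.615, -0.334], TCP at [0.148, 0.582, 0.231] pointing down, gripper open.
Joint ranges: [-2.56, 2.56], [-1.29, 2.01], [-1.08, 1.49], [-3.29, 1.98], [-2.81, -0.18], [-2.99, 2.99]. Speed limits (rad/s): [2.57, 2.57, 3.01, 3.14, 3.14, 3.14].

### API

Orientations are given as a unit quaternion [w, x, y, z].
In Python, from plant import bot, read_camera, camera_info, workorder gives the robot as it stands.
- The arm moves only by the tool play_rows, never from a script. Its arguments are lists of equal length, an entry for each row: "gripper": the opening, from -1 (shut) to 1 (fully open); "translation": the shift along the tool's x, y, z normalised to -1 to 1, where 1 is 0.5 m, a list of three; "roll": the turn about the tool's z normalised to -1 to 1, where 1 is 360 degrees. A call has 1 to 12 rows; each row is the pose to reach, as a shift and turn from the pose commanded when the call began, along the tool's axes at that moment, turning the shorter way round; what a row does not reach only later rows make up. A row lasts 1/12 s, in which the tool goes at most 41.7 mm and 7.16 degrees, less where a joint would pass 70% of its speed; a pose out of reach is approached as far as the arm can. A call with a number of a shift or a turn outside -1 to 1 is refused whole. A call with a gripper value outside its range is refused whole. The fingers move at their own pace and stop on an object; "grip_force" is the grip in N (left out, the last holds). Time passes only in rows, so rows that repeat a pose let the fingers close. It gives the time, the measured TCP pose, the force, the opening and the grip force at its end, in the units of the state.
- bot.read_state(): the state, without advancing time (a new reading comes with each control period).
- read_camera(name): name is "scene" or "side" or "wrist"; returns (picture, depth): 420x560x3 uint8, red, green, blue; 420x560 float32, m along the optical axis (not along the pixel's ray), 0 where there is no reading.
- camera_info(name): a dict with "fx", "fy", "cx", "cy" (pixels), "extrinsics" (4x4, takes a point from camera to world coordinates). Camera axes: x right, y down, z forward; pixel columns grow to the right and rows downward; lengths in m; the calibration is good to about 2 mm. A picture is of the moment at which its call begins: read the wrist's pose just before it. camera_info takes no time and is no camera call; for the wrist camera it gives the pose at the moment of the call.
- workorder.close_job(): hands the job in; it is judged then, once.
The state is a dict: "time_s": time; "joints": joint angles; "joint_vel": joint speeds; "effort": joint torques, N m; "ee_pos": TCP position; "ee_rot": TCP orientation; "wrist_force": force on the tool from outside, world axes, zero at the start; "wrist_torque": the same for the moment, N m; "gripper_width": finger opening in m; "grasp_force": force on a finger pad.
Only numpy, scipy, OpenCV 4.12 (cv2) and the standard library are available. Lean on these libraries where they do the work, as an engineer would, in place of code of your own. Each camera call takes 0.05 s, during which the arm holds its last target. There are 200 camera calls.

## Working session

There is one attempt and no reset: what is moved stays moved. The work goes in short steps, Python scripts to look and compute and a tool call to move; the robot and the scene stay as the last step left them, time stands still between calls to the robot, and variables do not carry over. Pictures are saved under pics/ and viewed, at most 10 in all, crops included, and the job is handed in when it is done.

Besides the shell and the picture viewer there is one more tool, called after "Emit:" by a JSON object that holds its "method" and its "body". play_rows: Moves the arm, as the interface text tells. Its arguments: {"type":"object","properties":{"gripper":{"type":"array"},"translation":{"type":"array"},"roll":{"type":"array"},"grip_force":{"type":"number"}},"required":["gripper","translation","roll"]}

```bash
mkdir -p pics; ls; cat > h.py <<'E'
import numpy as np,cv2
from plant import bot, read_camera, camera_info, workorder
def grab(n):
    i=camera_info(n); p,d=read_camera(n); return p,d,i
def cloud(d,i):
    v,u=np.mgrid[:d.shape[0],:d.shape[1]]
    P=np.stack([(u-i['cx'])/i['fx']*d,(v-i['cy'])/i['fy']*d,d],-1)
    E=np.array(i['extrinsics']); W=P@E[:3,:3].T+E[:3,3]; W[d<=0]=np.nan; return W
E
python3 - <<'E'
from h import *
for n in ('scene','side'):
    p,d,i=grab(n); np.savez(n+'.npz',p=p,d=d,E=i['extrinsics'],k=[i['fx'],i['fy'],i['cx'],i['cy']])
    cv2.imwrite(f'pics/{n}.png',p[...,::-1])
    W=cloud(d,i); h=cv2.cvtColor(p,cv2.COLOR_RGB2HSV)
    print(n,np.round(i['extrinsics'],3).tolist(),i['fx'])
    for c,lo,hi in(('blue',95,130),('green',40,85)):
        m=(h[...,0]>lo)&(h[...,0]<hi)&(h[...,1]>110)&(h[...,2]>40)&(d>0)
        Q=W[m]; print(c,m.sum(),np.round(np.nanpercentile(Q,[1,10,50,90,99],axis=0),3).tolist() if len(Q) else '')
s=bot.read_state();print({k:np.round(v,3).tolist() for k,v in s.items()})
E
```

```text
pics
scene [[0.947, 0.162, -0.277, 0.773], [0.32, -0.525, 0.789, -0.627], [-0.018, -0.836, -0.549, 0.548], [0.0, 0.0, 0.0, 1.0]] 439.9730588840033
blue 33827 [[0.373, -0.243, -0.154], [0.469, -0.066, 0.023], [0.797, 0.381, 0.147], [0.961, 0.766, 0.286], [0.991, 1.467, 0.365]]
green 838 [[0.579, 0.137, 0.011], [0.593, 0.182, 0.054], [0.634, 0.186, 0.087], [0.659, 0.198, 0.109], [0.967, 0.247, 0.114]]
side [[-0.454, 0.764, -0.457, 0.923], [0.891, 0.391, -0.231, 0.254], [0.003, -0.512, -0.859, 0.801], [0.0, 0.0, 0.0, 1.0]] 414.618125083087
blue 38967 [[0.569, -0.047, -0.046], [0.617, 0.136, 0.179], [0.866, 0.236, 0.52], [0.911, 0.44, 0.521], [0.937, 0.533, 0.522]]
green 418 [[0.593, 0.186, 0.034], [0.607, 0.189, 0.081], [0.637, 0.197, 0.105], [0.66, 0.205, 0.112], [0.666, 0.207, 0.115]]
{'time_s': 0.1, 'joints': [1.656, 0.041, 0.084, -0.0, -1.615, -0.334], 'joint_vel': [0.001, -0.0, 0.002, 0.003, 0.002, -0.001], 'effort': [-0.005, -36.935, 34.828, 6.952, -0.004, 0.0], 'ee_pos': [0.148, 0.581, 0.23], 'ee_rot': [0.001, 0.992, -0.124, -0.0], 'wrist_force': [-0.366, 0.406, -0.258], 'wrist_torque': [0.014, -0.008, 0.009], 'grasp_force': 0.0, 'gripper_width': 0.085}
```

View pics/scene.png

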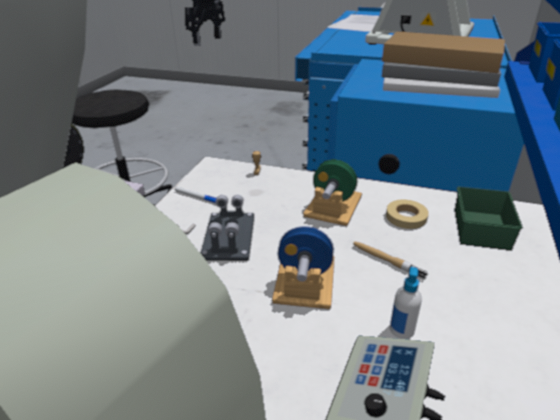

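View pics/side.png

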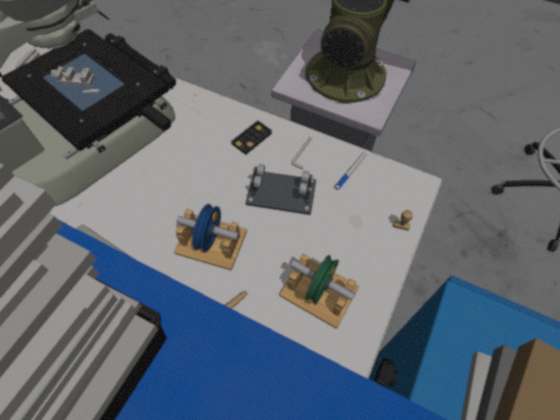

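Scene view: blue pulley at about (305,250) in its cradle, green at (335,182), stand at (229,232). Side view: blue at (207,228), stand at (282,190), green at (322,280). Now to measure them from depth within these regions.

```bash
python3 - <<'E'
from h import *
R={'scene':{'blue':(272,220,340,310),'stand':(195,190,262,265)},'side':{'blue':(170,195,250,270),'stand':(240,160,322,218)}}
for n in R:
    z=np.load(n+'.npz'); p,d=z['p'],z['d']; k=z['k']
    W=cloud(d,dict(fx=k[0],fy=k[1],cx=k[2],cy=k[3],extrinsics=z['E'])); h=cv2.cvtColor(p,cv2.COLOR_RGB2HSV)
    def roi(m,o):
        a,b,c,e=R[n][o]; r=np.zeros_like(m); r[b:e,a:c]=1; return W[m&r&(d>0)]
    # blue disc
    B=roi((h[...,0]>95)&(h[...,0]<130)&(h[...,1]>110)&(h[...,2]>40),'blue'); B=B[(B[:,2]>.015)&(B[:,2]<.125)]
    print(n,'bluedisc',len(B),np.round(np.percentile(B,[1,50,99],axis=0),4).tolist())
    c,V=np.linalg.eigh(np.cov(B.T)); print(' normal',V[:,0].round(3))
    T=B[B[:,2]>.108]; print(' top',len(T),np.round(T.mean(0),4),np.round(np.percentile(T,[2,98],axis=0),4).tolist())
    # wood base of cradle
    Wd=roi((h[...,0]>8)&(h[...,0]<25)&(h[...,1]>100),'blue')
    w=Wd[(Wd[:,2]<.025)&(Wd[:,2]>-.01)]
    print(' wood rect',cv2.minAreaRect((w[:,:2]*1000).astype(np.float32)),'z',np.median(w[:,2]))
    # grey shaft
    S=roi((h[...,1]<80)&(h[...,2]>70),'blue'); S=S[(S[:,2]>.05)&(S[:,2]<.085)]
    print(' shaft',len(S),cv2.minAreaRect((S[:,:2]*1000).astype(np.float32)))
    P=roi(h[...,2]<110,'stand'); q=P[(P[:,2]>.004)&(P[:,2]<.02)]
    print(' plate',len(q),cv2.minAreaRect((q[:,:2]*1000).astype(np.float32)),np.median(q[:,2]))
    A=roi(h[...,2]<300,'stand'); A=A[(A[:,2]>.05)&(A[:,2]<.08)]
    print(' rollers',len(A),A.mean(0).round(4),cv2.minAreaRect((A[:,:2]*1000).astype(np.float32)))
E
```

```text
scene bluedisc 1466 [[0.5841, -0.0756, 0.0419], [0.6326, -0.0632, 0.0867], [0.6681, -0.0456, 0.1142]]
 normal [-0.175  0.98  -0.094]
 top 194 [ 0.6251 -0.0597  0.111 ] [[0.6056, -0.0714, 0.1081], [0.646, -0.0479, 0.1148]]
 wood rect ((616.1885375976562, 2.829925537109375), (97.45478057861328, 255.74844360351562), 8.1926908493042) z 0.012747573420617664
 shaft 323 ((629.5764770507812, -85.02670288085938), (94.71668243408203, 76.34220886230469), 10.310492515563965)
 plate 1469 ((420.1755065917969, 56.546058654785156), (118.33057403564453, 253.49314880371094), 30.595129013061523) 0.012860348534582178
 rollers 590 [0.4465 0.0069 0.0618] ((443.2044677734375, 14.730827331542969), (56.94129943847656, 128.2224578857422), 16.95416831970215)
side bluedisc 688 [[0.5876, -0.0656, 0.031], [0.6399, -0.0488, 0.0949], [0.6695, -0.0378, 0.1143]]
 normal [-0.111  0.986  0.121]
 top 142 [ 0.6268 -0.0533  0.111 ] [[0.605, -0.0644, 0.1081], [0.6454, -0.0423, 0.1154]]
 wood rect ((626.52978515625, -53.86686706542969), (96.12136840820312, 126.06229400634766), 10.230931282043457) z 0.01261469696116918
 shaft 419 ((624.5723876953125, -55.760101318359375), (90.09829711914062, 125.2341079711914), 31.575836181640625)
 plate 1904 ((443.3543395996094, 21.401412963867188), (95.76118469238281, 149.98651123046875), 16.452272415161133) 0.01240610234475803
 rollers 431 [0.4465 0.0218 0.0632] ((442.7921142578125, 20.629356384277344), (58.957725524902344, 135.35826110839844), 16.835973739624023)
```

Emit:
{"method": "play_rows", "body": {"gripper": [0.2, 0.2, 0.2, 0.2, 0.2, 0.2, 0.2, 0.2, 0.2, 0.2, 0.2, 0.2], "translation": [[0.03, 0.025, 0], [0.09, 0.072, 0], [0.155, 0.125, 0], [0.22, 0.177, 0], [0.285, 0.23, 0], [0.35, 0.282, 0], [0.415, 0.334, 0], [0.48, 0.386, 0], [0.545, 0.44, 0], [0.61, 0.49, 0], [0.675, 0.543, 0], [0.74, 0.596, 0]], "roll": [-0.005, -0.01, -0.016, -0.022, -0.028, -0.034, -0.04, -0.046, -0.052, -0.058, -0.064, -0.068]}}

```text
time_s: 1.1
ee_pos: [0.4331, 0.2003, 0.2312]
ee_rot: [-0.0, 0.996, 0.09, 0.0]
wrist_force: [0.5, -0.4, -0.4]
gripper_width: 0.0512
grasp_force: 0.0
```

```bash
cat >> h.py <<'E'
from scipy.spatial.transform import Rotation as Ro
def goto(xyz,yaw):
    "print translation/roll numbers for target TCP and tool-x yaw (deg)"
    s=bot.read_state(); q=s['ee_rot']; R=Ro.from_quat([q[1],q[2],q[3],q[0]]).as_matrix()
    t=R.T@(np.array(xyz)-s['ee_pos'])/.5; y=np.degrees(np.arctan2(R[1,0],R[0,0]))
    print('t',s['time_s'],'tcp',np.round(s['ee_pos'],4),'yaw',y.round(2),'F',np.round(s['wrist_force'],1),'w',round(s['gripper_width'],4),'tilt',R[:,2].round(4))
    print('trans',t.round(4),'roll',round(-(yaw-y)/360,4))
E
python3 -c "
from h import *
goto([.6265,-.055,.2],10.2)"
```

```text
t 1.1 tcp [0.4331 0.2003 0.2312] yaw 10.36 F [ 0.5 -0.4 -0.4] w 0.0512 tilt [ 1.e-04  3.e-04 -1.e+00]
trans [0.2887 0.5719 0.0623] roll 0.0004
```

Emit:
{"method": "play_rows", "body": {"gripper": [0.2, 0.2, 0.2, 0.2, 0.2, 0.2, 0.2, 0.2, 0.2, 0.2, 0.2], "translation": [[0.035, 0.07, 0.008], [0.07, 0.14, 0.016], [0.105, 0.21, 0.024], [0.14, 0.28, 0.032], [0.175, 0.35, 0.04], [0.21, 0.415, 0.048], [0.24, 0.475, 0.054], [0.262, 0.52, 0.06], [0.278, 0.55, 0.06], [0.286, 0.566, 0.06], [0.286, 0.566, 0.06]], "roll": [0, 0, 0, 0, 0, 0, 0, 0, 0, 0, 0]}}

```text
time_s: 2.02
ee_pos: [0.6237, -0.0522, 0.2002]
ee_rot: [0.0, 0.996, 0.088, -0.001]
wrist_force: [0.8, 0.1, -0.5]
gripper_width: 0.0516
grasp_force: 0.0
```

```bash
python3 - <<'E'
from h import *
goto([.6265,-.055,.086],10.2)
p,d,i=grab('wrist'); cv2.imwrite('pics/w1.png',p[...,::-1])
W=cloud(d,i); h=cv2.cvtColor(p,cv2.COLOR_RGB2HSV)
m=(h[...,0]>95)&(h[...,0]<130)&(h[...,1]>110)&(d>0)&(W[...,2]>.09)&(W[...,2]<.125)
T=W[m]; print('blue top',len(T),np.round(np.percentile(T,[1,50,99],axis=0),4).tolist())
T=T[T[:,2]>.108]
if len(T)>20: print(len(T),T.mean(0).round(4),cv2.minAreaRect((T[:,:2]*1000).astype(np.float32)))
E
```

```text
t 2.0167 tcp [ 0.6237 -0.0522  0.2002] yaw 10.11 F [ 0.8  0.1 -0.5] w 0.0516 tilt [-1.8e-03 -5.0e-04 -1.0e+00]
trans [0.0049 0.0065 0.2284] roll -0.0002
blue top 2323 [[0.591, -0.1243, 0.0904], [0.6364, -0.0569, 0.1045], [0.7931, -0.0411, 0.1123]]
619 [ 0.6268 -0.0562  0.1101] ((626.1240844726562, -56.27065658569336), (40.760372161865234, 22.016794204711914), 9.664200782775879)
```

View pics/w1.png

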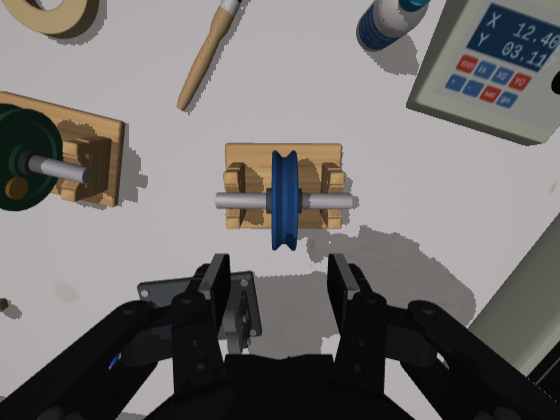

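The wrist view shows the blue disc at (285,200) with its shaft level and square to the fingers. The green cradle at (60,150) is well clear. Next: descend and grip.

Emit:
{"method": "play_rows", "body": {"gripper": [0.2, 0.2, 0.2, 0.2, 0.2, 0.2, 0.2, 0.2, 0.2, 0.2], "translation": [[0.003, 0.009, 0.02], [0.003, 0.009, 0.05], [0.003, 0.009, 0.085], [0.003, 0.009, 0.12], [0.003, 0.009, 0.15], [0.003, 0.009, 0.18], [0.003, 0.009, 0.205], [0.003, 0.009, 0.22], [0.003, 0.009, 0.228], [0.003, 0.009, 0.228]], "roll": [0, 0, 0, 0, 0, 0, 0, 0, 0, 0]}}

```text
time_s: 2.9
ee_pos: [0.6253, -0.0548, 0.0866]
ee_rot: [0.0, 0.996, 0.089, -0.0]
wrist_force: [-0.2, -0.6, -0.7]
gripper_width: 0.0515
grasp_force: 0.0
```

```bash
python3 -c "
from h import *
goto([.6262,-.0562,.086],10)"
```

```text
t 2.9 tcp [ 0.6253 -0.0548  0.0866] yaw 10.25 F [-0.2 -0.6 -0.7] w 0.0515 tilt [-9.e-04 -2.e-04 -1.e+00]
trans [0.0012 0.0031 0.0012] roll 0.0007
```

Emit:
{"method": "play_rows", "body": {"gripper": [0.2, 0.2, -0.2, -0.5, -1, -1, -1, -1, -1, -1, -1, -1], "translation": [[0.001, 0.003, 0], [0.001, 0.003, 0], [0.001, 0.003, 0], [0.001, 0.003, 0], [0.001, 0.003, 0], [0.001, 0.003, 0], [0.001, 0.003, 0], [0.001, 0.003, 0], [0.001, 0.003, 0], [0.001, 0.003, 0], [0.001, 0.003, 0], [0.001, 0.003, 0]], "roll": [0, 0, 0, 0, 0, 0, 0, 0, 0, 0, 0, 0], "grip_force": 80}}

```text
time_s: 3.9
ee_pos: [0.6268, -0.0566, 0.0882]
ee_rot: [0.0, 0.996, 0.089, 0.001]
wrist_force: [-1.1, 0.4, 5.0]
gripper_width: 0.0203
grasp_force: 79.8
```

Emit:
{"method": "play_rows", "body": {"gripper": [-1, -1, -1, -1, -1, -1, -1, -1, -1, -1, -1], "translation": [[0, 0, -0.01], [0, 0, -0.03], [0, 0, -0.055], [0, 0, -0.085], [0, 0, -0.115], [0, 0, -0.145], [0, 0, -0.175], [0, 0, -0.2], [0, 0, -0.21], [0, 0, -0.21], [0, 0, -0.21]], "roll": [0, 0, 0, 0, 0, 0, 0, 0, 0, 0, 0]}}

```text
time_s: 4.82
ee_pos: [0.6263, -0.0563, 0.1917]
ee_rot: [-0.0, 0.996, 0.089, -0.0]
wrist_force: [0.1, 0.0, -7.1]
gripper_width: 0.0209
grasp_force: 78.7
```

```bash
python3 - <<'E'
from h import *
goto([.4434,.0214,.19],16.5)
for n in('side','wrist'):
    p,d,i=grab(n); np.savez(n+'2.npz',p=p,d=d,E=i['extrinsics'],k=[i['fx'],i['fy'],i['cx'],i['cy']]); cv2.imwrite(f'pics/{n}2.png',p[...,::-1])
E
python3 -c "
import cv2,numpy as np
a=cv2.imread('pics/side2.png')[120:330,100:380];b=cv2.imread('pics/wrist2.png')
cv2.imwrite('pics/c2.png',np.hstack([cv2.resize(a,(400,300)),cv2.resize(b,(400,300))]))"
```

```text
t 4.8167 tcp [ 0.6263 -0.0563  0.1917] yaw 10.22 F [ 0.1  0.  -7.1] w 0.0209 tilt [-8.e-04  5.e-04 -1.e+00]
trans [-0.3324 -0.2177  0.0038] roll -0.0174
```

View pics/c2.png

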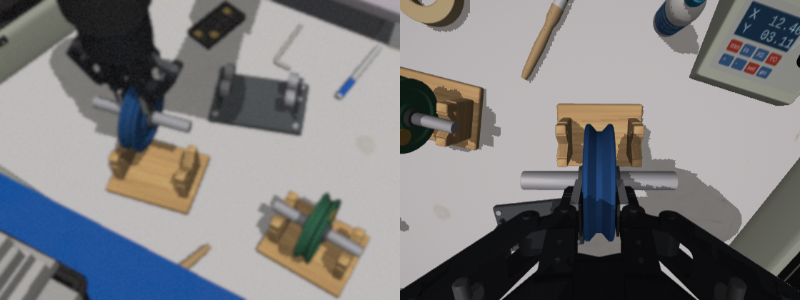

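The pulley hangs cleanly in the grip, shaft level, and the green one is undisturbed. I'll measure the shaft in the tool frame and re-measure the stand.

```bash
cat > shaft.py <<'E'
from h import *
from scipy.optimize import least_squares
def shaft(p,d,i,R,t):
    W=cloud(d,i); h=cv2.cvtColor(p,cv2.COLOR_RGB2HSV)
    L=(W-t)@R   # tool frame
    g=(h[...,1]<70)&(h[...,2]>60)&(d>0)&(abs(L[...,0])<.05)&(abs(L[...,1])<.08)&(L[...,2]>.0)&(L[...,2]<.045)
    g=cv2.erode(g.astype(np.uint8),np.ones((2,2)))>0
    Q=L[g]; print('n',len(Q),'y ends',np.percentile(Q[:,1],[.5,99.5]).round(4))
    Q=Q[abs(Q[:,1])>.025]
    f=lambda a:np.hypot(Q[:,0]-a[0]-a[2]*Q[:,1],Q[:,2]-a[1]-a[3]*Q[:,1])-.008
    r=least_squares(f,[Q[:,0].mean(),Q[:,2].mean()+.005,0,0],loss='soft_l1',f_scale=.001)
    print('axis x,z in tool',r.x.round(4),'rms',np.sqrt(np.median(r.fun**2)).round(4))
def RT():
    s=bot.read_state(); q=s['ee_rot']; return Ro.from_quat([q[1],q[2],q[3],q[0]]).as_matrix(),np.array(s['ee_pos'])
def ld(f):
    z=np.load(f); k=z['k']; return z['p'],z['d'],dict(fx=k[0],fy=k[1],cx=k[2],cy=k[3],extrinsics=z['E'])
E
python3 - <<'E'
from shaft import *
R,t=RT()
for f in('wrist2.npz','side2.npz'): shaft(*ld(f),R,t)
E
```

```text
n 3678 y ends [-0.0641  0.0637]
axis x,z in tool [-0.0015  0.024  -0.005   0.0012] rms 0.0003
n 345 y ends [-0.066   0.0616]
axis x,z in tool [-0.0021  0.0207 -0.0045 -0.0005] rms 0.0007
```

```bash
python3 -c "
from h import *
goto([.386,.004,.21],16.5)"
```

```text
t 4.9167 tcp [ 0.6259 -0.0563  0.1907] yaw 10.23 F [-0.1 -0.5 -6.6] w 0.0204 tilt [-2.5e-03  1.0e-04 -1.0e+00]
trans [-0.4508 -0.2039 -0.0373] roll -0.0174
```

Emit:
{"method": "play_rows", "body": {"gripper": [-1, -1, -1, -1, -1, -1, -1, -1, -1, -1, -1, -1], "translation": [[-0.015, -0.007, -0.01], [-0.05, -0.023, -0.02], [-0.1, -0.045, -0.03], [-0.15, -0.068, -0.037], [-0.2, -0.09, -0.037], [-0.25, -0.113, -0.037], [-0.3, -0.136, -0.037], [-0.35, -0.159, -0.037], [-0.395, -0.179, -0.037], [-0.43, -0.195, -0.037], [-0.45, -0.204, -0.037], [-0.45, -0.204, -0.037]], "roll": [-0.001, -0.003, -0.005, -0.007, -0.009, -0.011, -0.013, -0.015, -0.017, -0.0174, -0.0174, -0.0174]}}

```text
time_s: 5.92
ee_pos: [0.3852, 0.0043, 0.2113]
ee_rot: [-0.001, 0.99, 0.144, 0.001]
wrist_force: [0.5, -0.0, -6.4]
gripper_width: 0.0205
grasp_force: 79.3
```

```bash
python3 - <<'E'
from shaft import *
R,t=RT(); goto([.4434,.0214,.13],16.5)
p,d,i=grab('wrist'); cv2.imwrite('pics/w3.png',p[...,::-1]); np.savez('w3.npz',p=p,d=d,E=i['extrinsics'],k=[i['fx'],i['fy'],i['cx'],i['cy']])
shaft(p,d,i,R,t)
W=cloud(d,i); h=cv2.cvtColor(p,cv2.COLOR_RGB2HSV)
g=(h[...,2]<110)&(W[...,2]>.006)&(W[...,2]<.018)
_,lab,st,_=cv2.connectedComponentsWithStats(g.astype(np.uint8)); print(st[1:][st[1:,4]>300].tolist())
q=W[g&(np.hypot(W[...,0]-.443,W[...,1]-.021)<.11)]; print('plate',len(q),cv2.minAreaRect((q[:,:2]*1000).astype(np.float32)))
A=W[(W[...,2]>.061)&(W[...,2]<.08)&(np.hypot(W[...,0]-.443,W[...,1]-.021)<.08)]
print('rollers',len(A),cv2.minAreaRect((A[:,:2]*1000).astype(np.float32)) if len(A)>5 else '')
E
```

```text
t 5.9167 tcp [0.3852 0.0043 0.2113] yaw 16.6 F [ 0.5 -0.  -6.4] w 0.0205 tilt [ 0.0019  0.0015 -1.    ]
trans [0.1209 0.0006 0.163 ] roll 0.0003
n 3708 y ends [-0.064   0.0639]
axis x,z in tool [-0.0016  0.0242 -0.0054  0.0001] rms 0.0003
[[212, 90, 137, 88, 8623], [517, 210, 43, 94, 739]]
plate 8860 ((442.08795166015625, 19.965065002441406), (95.21129608154297, 150.09336853027344), 16.977739334106445)
rollers 1501 ((442.5348205566406, 20.24639892578125), (54.09975814819336, 127.12690734863281), 16.52798843383789)
```

View pics/w3.png

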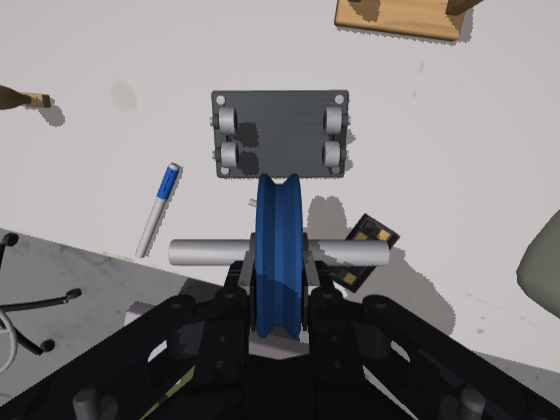

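The wrist view shows the stand's four rollers at (228,120), (334,120), (228,154) and (332,154), with the held shaft parallel to their axes. Next I move to just above the seat.

Emit:
{"method": "play_rows", "body": {"gripper": [-1, -1, -1, -1, -1, -1, -1, -1, -1, -1, -1, -1], "translation": [[0.015, 0.002, 0], [0.045, 0.002, 0], [0.08, 0.002, 0], [0.11, 0.002, 0], [0.1215, 0.002, 0.01], [0.1215, 0.002, 0.04], [0.1215, 0.002, 0.08], [0.1215, 0.002, 0.12], [0.1215, 0.002, 0.155], [0.1215, 0.002, 0.185], [0.1215, 0.002, 0.198], [0.1215, 0.002, 0.198]], "roll": [-0.001, -0.001, -0.001, -0.001, -0.001, -0.001, -0.001, -0.001, -0.001, -0.001, -0.001, -0.001]}}

```text
time_s: 6.97
ee_pos: [0.4445, 0.0196, 0.1094]
ee_rot: [0.001, 0.989, 0.146, -0.002]
wrist_force: [-0.7, -0.8, -6.8]
gripper_width: 0.0202
grasp_force: 79.2
```

```bash
python3 - <<'E'
from shaft import *
R,t=RT(); goto([.4438,.0206,.092],17)
p,d,i=grab('wrist'); q,_,_=grab('side')
a=q[130:235,220:360]
cv2.imwrite('pics/c4.png',np.hstack([cv2.resize(p,(400,300)),cv2.resize(a,(400,300))])[...,::-1])
shaft(p,d,i,R,t)
W=cloud(d,i); L=(W-[.4423,.0201,0])@Ro.from_euler('z',16.7,degrees=True).as_matrix()
m=(W[...,2]>.055)&(W[...,2]<.0705)&(abs(L[...,0])<.035)&(abs(L[...,1])<.07)
print('roller pts',m.sum(),np.percentile(L[m][:,:2],[1,99],axis=0).round(4).tolist())
E
```

```text
t 6.9667 tcp [0.4445 0.0196 0.1094] yaw 16.82 F [-0.7 -0.8 -6.8] w 0.0202 tilt [-0.0042 -0.0016 -1.    ]
trans [-0.0007 -0.0023  0.0349] roll -0.0005
n 4557 y ends [-0.0639  0.0636]
axis x,z in tool [-0.0009  0.0248 -0.0043  0.0002] rms 0.0008
roller pts 2414 [[-0.0251, -0.0654], [0.0287, 0.0662]]
```

View pics/c4.png

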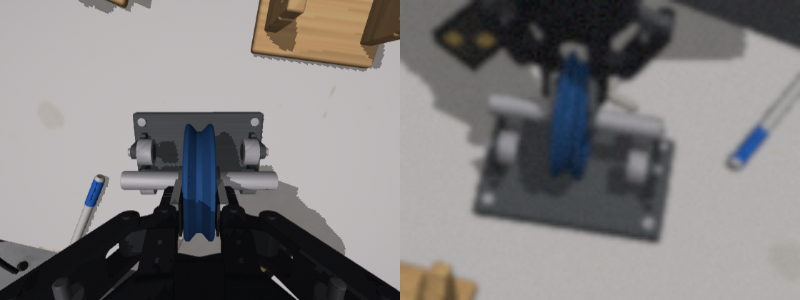

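The shaft hangs over the dips and the disc is midway between the roller pairs. Lowering slowly.

Emit:
{"method": "play_rows", "body": {"gripper": [-1, -1, -1, -1, -1, -1, -1, -1], "translation": [[0, -0.001, 0.008], [0, -0.002, 0.016], [0, -0.002, 0.022], [0, -0.002, 0.026], [0, -0.002, 0.028], [0, -0.002, 0.03], [0, -0.002, 0.03], [0, -0.002, 0.03]], "roll": [0, 0, 0, 0, 0, 0, 0, 0]}}

```text
time_s: 7.73
ee_pos: [0.4452, 0.0212, 0.0969]
ee_rot: [0.0, 0.989, 0.147, 0.0]
wrist_force: [0.4, 0.2, -6.3]
gripper_width: 0.0206
grasp_force: 79.4
```

Emit:
{"method": "play_rows", "body": {"gripper": [-1, -1, -1, -1, -1, -1], "translation": [[0, 0, 0.002], [0, 0, 0.004], [0, 0, 0.006], [0, 0, 0.007], [0, 0, 0.007], [0, 0, 0.007]], "roll": [0, 0, 0, 0, 0, 0]}}

```text
time_s: 8.23
ee_pos: [0.4451, 0.0212, 0.0934]
ee_rot: [0.0, 0.989, 0.147, -0.0]
wrist_force: [-1.8, -0.9, -4.6]
gripper_width: 0.0208
grasp_force: 79.5
```

```bash
python3 - <<'E'
from shaft import *
for _ in range(3):
    R,t=RT(); goto([.4438,.0206,.092],17)
    p,d,i=grab('wrist')
shaft(p,d,i,R,t)
E
```

```text
t 8.2333 tcp [0.4451 0.0212 0.0934] yaw 16.85 F [-1.8 -0.9 -4.6] w 0.0208 tilt [-2.e-04 -2.e-04 -1.e+00]
trans [-0.0028  0.0003  0.0027] roll -0.0004
t 8.2833 tcp [0.4451 0.0212 0.0934] yaw 16.85 F [-0.6 -0.7 -4.5] w 0.0207 tilt [-1.e-04 -2.e-04 -1.e+00]
trans [-0.0029  0.0004  0.0028] roll -0.0004
t 8.3333 tcp [0.4452 0.0212 0.0934] yaw 16.85 F [-0.5 -1.3 -5.1] w 0.0205 tilt [ 0.e+00 -1.e-04 -1.e+00]
trans [-0.003   0.0003  0.0028] roll -0.0004
n 6553 y ends [-0.0657  0.0661]
axis x,z in tool [-0.0004  0.0248  0.0033  0.0025] rms 0.0014
```

Emit:
{"method": "play_rows", "body": {"gripper": [-1, -1, -1, -1, -1], "translation": [[-0.002, 0, 0], [-0.0025, 0, 0.001], [-0.0025, 0, 0.002], [-0.0025, 0, 0.003], [-0.0025, 0, 0.003]], "roll": [0, 0, 0, 0, 0]}}

```text
time_s: 8.8
ee_pos: [0.4439, 0.0208, 0.092]
ee_rot: [0.0, 0.989, 0.147, -0.0]
wrist_force: [-1.6, -0.1, -3.8]
gripper_width: 0.0204
grasp_force: 79.6
```

Emit:
{"method": "play_rows", "body": {"gripper": [-1, -1, -1, -1, -1], "translation": [[-0.001, 0, 0.001], [-0.0015, 0, 0.002], [-0.0015, 0, 0.003], [-0.0015, 0, 0.003], [-0.0015, 0, 0.003]], "roll": [0, 0, 0, 0, 0]}}

```text
time_s: 9.22
ee_pos: [0.4438, 0.0208, 0.0916]
ee_rot: [0.0, 0.989, 0.147, 0.001]
wrist_force: [-3.5, 1.2, 4.5]
gripper_width: 0.0208
grasp_force: 80.8
```

```bash
python3 -c "
from h import *
for _ in range(3): goto([.4438,.0206,.092],17); read_camera('wrist')"
```

```text
t 9.2167 tcp [0.4438 0.0208 0.0916] yaw 16.87 F [-3.5  1.2  4.5] w 0.0208 tilt [ 1.8e-03  1.0e-04 -1.0e+00]
trans [-0.0001  0.0003 -0.0009] roll -0.0004
t 9.2667 tcp [0.4438 0.0208 0.0915] yaw 16.87 F [-4.5  1.5  6.1] w 0.0204 tilt [ 1.8e-03  2.0e-04 -1.0e+00]
trans [-0.0002  0.0003 -0.0009] roll -0.0004
t 9.3167 tcp [0.4438 0.0208 0.0915] yaw 16.87 F [-3.4  2.   5.5] w 0.0204 tilt [ 1.8e-03  2.0e-04 -1.0e+00]
trans [-0.0002  0.0003 -0.0009] roll -0.0004
```

Seated: the height matches the seat and the stand carries the weight. Releasing and lifting straight up.

Emit:
{"method": "play_rows", "body": {"gripper": [-0.4, -0.3, -0.1, 0.1, 0.2, 0.2, 0.2, 0.2], "translation": [[0, 0, 0], [0, 0, 0], [0, 0, 0], [0, 0, 0], [0, 0, 0], [0, 0, 0], [0, 0, 0], [0, 0, 0]], "roll": [0, 0, 0, 0, 0, 0, 0, 0]}}

```text
time_s: 10.03
ee_pos: [0.4433, 0.0206, 0.0903]
ee_rot: [0.0, 0.989, 0.146, 0.0]
wrist_force: [-0.4, -0.6, 0.7]
gripper_width: 0.0516
grasp_force: 0.0
```

Emit:
{"method": "play_rows", "body": {"gripper": [0.2, 0.2, 0.2, 0.2, 0.2, 0.2, 0.2, 0.2, 0.2, 0.2, 0.2, 0.2], "translation": [[0, 0, -0.01], [0, 0, -0.03], [0, 0, -0.06], [0, 0, -0.09], [0, 0, -0.12], [0, 0, -0.16], [0, 0, -0.2], [0, 0, -0.24], [0, 0, -0.27], [0, 0, -0.28], [0, 0, -0.28], [0, 0, -0.28]], "roll": [0, 0, 0, 0, 0, 0, 0, 0, 0, 0, 0, 0]}}

```text
time_s: 11.03
ee_pos: [0.4431, 0.0208, 0.2299]
ee_rot: [-0.0, 0.989, 0.147, -0.0]
wrist_force: [0.6, -0.4, -0.6]
gripper_width: 0.0513
grasp_force: 0.0
```

Emit:
{"method": "play_rows", "body": {"gripper": [0.2, 0.2, 0.2, 0.2, 0.2, 0.2, 0.2, 0.2, 0.2, 0.2, 0.2, 0.2], "translation": [[0, 0, 0], [0, 0, 0], [0, 0, 0], [0, 0, 0], [0, 0, 0], [0, 0, 0], [0, 0, 0], [0, 0, 0], [0, 0, 0], [0, 0, 0], [0, 0, 0], [0, 0, 0]], "roll": [0, 0, 0, 0, 0, 0, 0, 0, 0, 0, 0, 0]}}

```text
time_s: 12.03
ee_pos: [0.4433, 0.0207, 0.2303]
ee_rot: [0.0, 0.989, 0.147, 0.0]
wrist_force: [0.8, 0.2, -0.8]
gripper_width: 0.0515
grasp_force: 0.0
```

Emit:
{"method": "play_rows", "body": {"gripper": [0.2, 0.2, 0.2, 0.2, 0.2, 0.2, 0.2, 0.2, 0.2, 0.2, 0.2, 0.2], "translation": [[0, 0, 0], [0, 0, 0], [0, 0, 0], [0, 0, 0], [0, 0, 0], [0, 0, 0], [0, 0, 0], [0, 0, 0], [0, 0, 0], [0, 0, 0], [0, 0, 0], [0, 0, 0]], "roll": [0, 0, 0, 0, 0, 0, 0, 0, 0, 0, 0, 0]}}

```text
time_s: 13.03
ee_pos: [0.4433, 0.0207, 0.2303]
ee_rot: [0.0, 0.989, 0.147, -0.0]
wrist_force: [0.1, 0.4, -0.5]
gripper_width: 0.0516
grasp_force: 0.0
```

Emit:
{"method": "play_rows", "body": {"gripper": [0.2, 0.2, 0.2, 0.2, 0.2, 0.2, 0.2, 0.2, 0.2, 0.2, 0.2, 0.2], "translation": [[0, 0, 0], [0, 0, 0], [0, 0, 0], [0, 0, 0], [0, 0, 0], [0, 0, 0], [0, 0, 0], [0, 0, 0], [0, 0, 0], [0, 0, 0], [0, 0, 0], [0, 0, 0]], "roll": [0, 0, 0, 0, 0, 0, 0, 0, 0, 0, 0, 0]}}

```text
time_s: 14.03
ee_pos: [0.4433, 0.0206, 0.2303]
ee_rot: [0.0, 0.989, 0.147, 0.0]
wrist_force: [0.6, 0.1, 0.1]
gripper_width: 0.0511
grasp_force: 0.0
```

Emit:
{"method": "play_rows", "body": {"gripper": [0.2, 0.2, 0.2, 0.2, 0.2, 0.2, 0.2, 0.2, 0.2, 0.2, 0.2, 0.2], "translation": [[0, 0, 0], [0, 0, 0], [0, 0, 0], [0, 0, 0], [0, 0, 0], [0, 0, 0], [0, 0, 0], [0, 0, 0], [0, 0, 0], [0, 0, 0], [0, 0, 0], [0, 0, 0]], "roll": [0, 0, 0, 0, 0, 0, 0, 0, 0, 0, 0, 0]}}

```text
time_s: 15.03
ee_pos: [0.4433, 0.0207, 0.2303]
ee_rot: [0.0, 0.989, 0.147, -0.0]
wrist_force: [-0.2, -0.0, -0.4]
gripper_width: 0.0511
grasp_force: 0.0
```

Emit:
{"method": "play_rows", "body": {"gripper": [0.2, 0.2, 0.2, 0.2, 0.2, 0.2, 0.2, 0.2, 0.2, 0.2, 0.2, 0.2], "translation": [[0, 0, 0], [0, 0, 0], [0, 0, 0], [0, 0, 0], [0, 0, 0], [0, 0, 0], [0, 0, 0], [0, 0, 0], [0, 0, 0], [0, 0, 0], [0, 0, 0], [0, 0, 0]], "roll": [0, 0, 0, 0, 0, 0, 0, 0, 0, 0, 0, 0]}}

```text
time_s: 16.03
ee_pos: [0.4433, 0.0207, 0.2303]
ee_rot: [0.0, 0.989, 0.146, -0.0]
wrist_force: [-0.1, -0.2, 0.5]
gripper_width: 0.0513
grasp_force: 0.0
```

```bash
python3 - <<'E'
from h import *
goto([.4438,.0206,.2],17)
a,_,_=grab('scene'); b,_,_=grab('side'); p,d,i=grab('wrist')
cv2.imwrite('pics/c5.png',np.vstack([np.hstack([cv2.resize(a[140:290,180:380],(400,300)),cv2.resize(b[130:235,220:360],(400,300))]),np.hstack([cv2.resize(p,(400,300)),cv2.resize(b[130:340,150:430],(400,300))])])[...,::-1])
W=cloud(d,i); h=cv2.cvtColor(p,cv2.COLOR_RGB2HSV)
L=(W-[.4423,.0201,0])@Ro.from_euler('z',16.7,degrees=True).as_matrix()
T=L[(h[...,0]>95)&(h[...,0]<130)&(h[...,1]>110)&(L[...,2]>.105)&(L[...,2]<.13)&(abs(L[...,0])<.05)]
print('disc in stand frame',T.mean(0).round(4),np.percentile(T,[1,99],axis=0).round(4).tolist())
S=L[(h[...,1]<70)&(L[...,2]>.071)&(L[...,2]<.085)&(abs(L[...,0])<.015)&(abs(L[...,1])<.08)]
for s in(-1,1):
    q=S[S[:,1]*s>.03]; print('shaft top',len(q),np.percentile(q[:,2],90).round(4),q[:,0].mean().round(4),abs(q[:,1]).max().round(4))
E
```

```text
t 16.0333 tcp [0.4433 0.0207 0.2303] yaw 16.85 F [-0.1 -0.2  0.5] w 0.0513 tilt [-0.e+00 -1.e-04 -1.e+00]
trans [0.001  0.0004 0.0606] roll -0.0004
disc in stand frame [0.0029 0.0006 0.1107] [[-0.0271, -0.0099, 0.1051], [0.029, 0.011, 0.1162]]
shaft top 425 0.0759 0.0012 0.0643
shaft top 439 0.0758 0.0011 0.0654
```

View pics/c5.png

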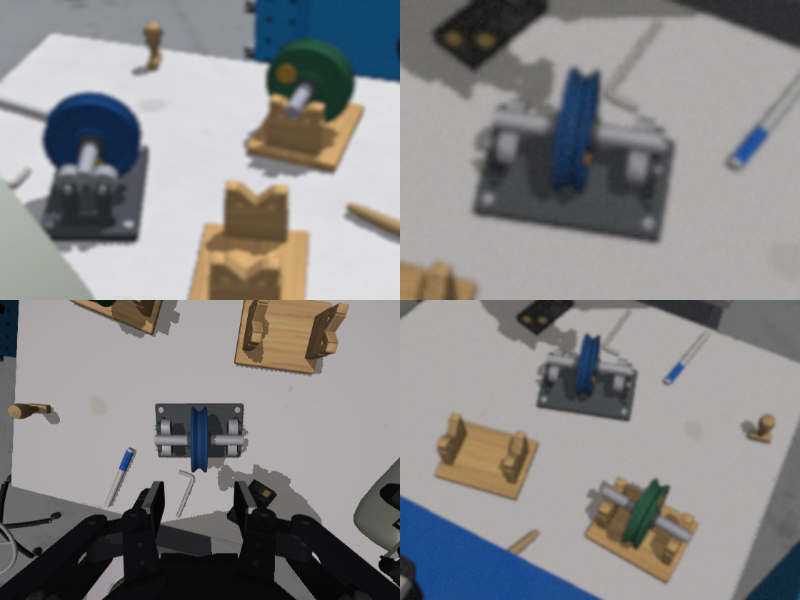

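Both shaft ends are on the rollers, the disc is centred, the green pulley is in its cradle, and a brass spot shows low on the disc. I'll check where the plug is and whether it's still moving.

```bash
cat > plug.py <<'E'
from h import *
def look(n):
    p,d,i=grab(n); W=cloud(d,i); h=cv2.cvtColor(p,cv2.COLOR_RGB2HSV)
    L=(W-[.4423,.0201,0])@Ro.from_euler('z',16.7,degrees=True).as_matrix()
    m=(h[...,0]>8)&(h[...,0]<30)&(h[...,1]>90)&(abs(L[...,0])<.06)&(abs(L[...,1])<.03)&(L[...,2]>.015)
    print(n,m.sum(),'px',np.argwhere(m).mean(0).round(2),L[m].mean(0).round(4),np.percentile(L[m],[5,95],axis=0).round(3).tolist())
for n in('side','scene'): look(n)
print(bot.read_state()['time_s'])
E
python3 plug.py
```

```text
side 11 px [105.18 281.27] [0.0209 0.0051 0.2536] [[-0.004, -0.025, 0.032], [0.047, 0.021, 0.484]]
scene 6 px [220.33 229.17] [ 0.005  -0.0104  0.0503] [[0.003, -0.011, 0.048], [0.007, -0.009, 0.053]]
16.2833
```

Emit:
{"method": "play_rows", "body": {"gripper": [0.2, 0.2, 0.2, 0.2, 0.2, 0.2], "translation": [[0, 0, 0], [0, 0, 0], [0, 0, 0], [0, 0, 0], [0, 0, 0], [0, 0, 0]], "roll": [0, 0, 0, 0, 0, 0]}}

```text
time_s: 16.78
ee_pos: [0.4433, 0.0206, 0.2303]
ee_rot: [0.0, 0.989, 0.147, 0.0]
wrist_force: [-0.3, -0.1, 0.2]
gripper_width: 0.0508
grasp_force: 0.0
```

```bash
python3 plug.py
```

```text
side 14 px [ 93.43 278.36] [0.0248 0.0009 0.2864] [[-0.005, -0.019, 0.032], [0.046, 0.018, 0.492]]
scene 6 px [220.33 229.17] [ 0.0049 -0.0101  0.0501] [[0.003, -0.011, 0.049], [0.007, -0.008, 0.052]]
16.8833
```

Emit:
{"method": "play_rows", "body": {"gripper": [0.2, 0.2, 0.2, 0.2, 0.2, 0.2, 0.2, 0.2, 0.2, 0.2, 0.2, 0.2], "translation": [[0, 0, 0], [0, 0, 0], [0, 0, 0], [0, 0, 0], [0, 0, 0], [0, 0, 0], [0, 0, 0], [0, 0, 0], [0, 0, 0], [0, 0, 0], [0, 0, 0], [0, 0, 0]], "roll": [0, 0, 0, 0, 0, 0, 0, 0, 0, 0, 0, 0]}}

```text
time_s: 17.88
ee_pos: [0.4433, 0.0207, 0.2303]
ee_rot: [0.0, 0.989, 0.147, -0.0]
wrist_force: [0.4, -0.3, -0.4]
gripper_width: 0.051
grasp_force: 0.0
```

Emit:
{"method": "play_rows", "body": {"gripper": [0.2, 0.2, 0.2, 0.2, 0.2, 0.2, 0.2, 0.2, 0.2, 0.2, 0.2, 0.2], "translation": [[0, 0, 0], [0, 0, 0], [0, 0, 0], [0, 0, 0], [0, 0, 0], [0, 0, 0], [0, 0, 0], [0, 0, 0], [0, 0, 0], [0, 0, 0], [0, 0, 0], [0, 0, 0]], "roll": [0, 0, 0, 0, 0, 0, 0, 0, 0, 0, 0, 0]}}

```text
time_s: 18.88
ee_pos: [0.4433, 0.0206, 0.2303]
ee_rot: [0.0, 0.989, 0.147, 0.0]
wrist_force: [0.3, -0.1, -0.3]
gripper_width: 0.051
grasp_force: 0.0
```

```bash
python3 plug.py
```

```text
side 7 px [148.57 280.57] [0.0104 0.0037 0.1409] [[-0.005, -0.017, 0.03], [0.034, 0.012, 0.413]]
scene 4 px [220.5  229.25] [ 0.005  -0.0098  0.0495] [[0.003, -0.01, 0.048], [0.007, -0.009, 0.05]]
18.9833
```

The plug is steady at the bottom: its visible parts lie around x ≈ 0, z 30–50 mm, and the scene view gives the same reading across 2.7 s.

```bash
python3 -c "
from plant import workorder
print(workorder.close_job())"
```

```text
the job is handed in; nothing more can be done
None
```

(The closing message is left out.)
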